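# Clamp a flange in the assembly fixture with a hex key

### The job

Take the red-handled hex key from its grey holder, feel lightly with its tip along the sprung yellow plate in the blue fixture's window until it finds the clamp screw's hex socket, and seat it fully. Turn the screw clockwise in quarter turns, letting go and regrasping the handle on the way, until it meets its stop and the jaw is closed; never bottom the sprung plate by pressing or wrench hard at the stop. Leave the key standing in the socket, let go, and leave the blue bin, carton, screwdriver and pulley alone.

Things in the scene. Friction and masses are not known exactly. Their poses are not given: they have to be found in the camera images.
- key_grip (a point): Centre of the red handle of the loose hex key, which stands upright, tip down, in the grey holder. Handle square, 26 x 26 mm across, 44 mm tall, x and y square to its faces, z up the key. The tip is 72 mm below. The key is 96 mm long, about 0.2 kg, and stands a little loosely.
- key_tip (a point): Tip of the hex key, on its axis, 72 mm below key_grip; axes as there. The shank is a hexagon 17 mm across flats, two flats facing the handle's +x and -x, bare for 50 mm below the handle; its last 5 mm is a blunt cone, 12 mm wide at the end.
- holder: Fixed grey block, 70 x 70 x 45 mm, origin under its centre. The key stands in a square well in its middle, 18.6 x 21 mm wide, open above, floor 10 mm above the table; it is drawn straight up, 35 mm to clear.
- fixture: Fixed blue clamp fixture; origin on the table under the middle of the window in its housing, x along the window towards jaw and clamped part. Housing 104 (x) x 80 (y) mm, flat top 58 mm above the table. The base plate, jaw and clamped part reach to x = +153 mm, 55 mm wide either side and no higher than the housing.
- window (a point): Middle of the window in the housing's top, at the level of the yellow plate 10 mm below that top; axes as the fixture's. Window 50 mm (x) by 34 mm (y). The axis of the screw and its socket is on the line y = 0 here, but anywhere from x = -8 to +8 mm: this is not measured. It does not shift during the work.
- plate (a joint): How far the yellow plate in the window (flange of the clamp screw, turning and sinking with it) is pressed down, m (0 at rest). Flat, sprung: it yields from 5 N, 1 N more per mm, and bottoms hard at 8 mm (13 N); it springs back up.
- screw (a joint): Angle of the clamp screw, rad, growing clockwise seen from above; starts 0.5 to 1.1, hard stop (clamped) at 3.60. Steel rim, 29 mm wide, flush in the yellow plate (red dot beside it at +x when 0); hex socket 18 mm across flats, 16 mm deep, no chamfer. At 0 two of its flats face the window's +x and -x; at q it is turned by -q about z up. Light friction (0.1 N m or less); it stays where left. At the stop 0.2 N m is ample, 0.45 too much.
- jaw_face (a point): Top edge of the rubber face of the steel jaw beside the housing. It moves 3 mm along the window's +x per rad of the screw and meets the clamped aluminium part when the screw is at its stop.
- key: The hex key as a whole; its origin is its tip, the same point as key_tip.
- blue_bin: Bystander: loose open-fronted blue bin, 140 x 100 x 70 mm, with brass parts; origin under its centre.
- carton: Bystander: loose cardboard box, 75 x 60 x 90 mm; origin under its centre.
- driver: Bystander: loose red-handled screwdriver lying along x between holder and fixture, about 0.2 m long, 30 mm high; origin under its middle.
- pulley: Bystander: loose aluminium pulley lying flat, 52 mm across, 28 mm high; origin under its centre.
Not all that is in view belongs to the job. Leave any pink look-alike of the part that bears plate alone.

How it is judged:
On the way, in this order (a step that is already met when the one before it is completed fails the run):
1. the key's tip is down in the hex socket, at least 12.5 mm below the plate's rest level (z of key_tip in the frame of window below -0.0125 m and x of key_tip in the frame of window between -0.012 and 0.012 m and y of key_tip in the frame of window between -0.005 and 0.005 m), for 0.2 s.
2. part-way (the screw between 1.3 and 3.3 rad) the key is let go of, standing in the socket, for a new grasp (all of step 1 and value of joint screw between 1.3 and 3.3 rad and contact force between the fingers and key below 0.1 N), for 0.1 s.
3. the screw is turned clockwise to its stop (3.48 rad or more) with the key in the socket (all of step 1 and value of joint screw above 3.48 rad), for 0.2 s.
At the end, for the whole second after the job is handed in: The screw stands at its stop (3.48 rad or more, of 3.60), the key stands at rest in the socket, its tip at least 12.5 mm below the plate's rest level and within 12 mm (x) and 5 mm (y) of the window's middle, leaning under 0.2 rad, and the robot has let go (all of step 3 and angle between key_grip's own z axis and vertical below 0.2 rad and linear speed of key below 0.02 m/s); the robot touches nothing.
It fails at once if the key is wrenched on the screw with more than 120 N, about 0.45 N m, or the sprung plate is pressed to its bottom (7.7 mm or more of its 8 mm) (contact force between key and plate above 120 N or value of joint plate above 0.0077 m).
It fails at once if the key is pushed against the fixture's housing with more than 30 N (contact force between key and fixture above 30 N).
It fails at once if the blue bin, carton or pulley is pushed more than 20 mm or tipped more than 0.35 rad (distance of any of blue_bin, carton, pulley from where it was at the start of the episode above 0.02 m or angle between any of blue_bin, carton, pulley's own z axis and vertical above 0.35 rad).
It fails at once if the screwdriver is pushed more than 20 mm (distance of driver from where it was at the start of the episode above 0.02 m).
It also fails if it takes over 72 s, if anything falls off the work surface, if the arm or the gripper's body presses on something with over 40 N, if the wrist force passes 120 N, or if a joint passes its speed limit or range.

### The arm

A 6-joint arm with a two-finger parallel gripper is mounted at the origin on the work surface. World frame = base frame: x ahead of the robot, y to its left, z up, the work surface at z = 0. Lengths are in m, angles in rad, forces in N, time in s.
With the tool pointing down it reaches from about 0.325 to 0.85 m from the base axis. Payload 4.4 kg.
Tool frame: the origin (TCP) lies between the finger pads; the fingertips stand 11 mm ahead of it and the grasp point (between the pads) lies 8 mm behind it; z points along the fingers, y is the direction in which the jaws open and shut (so a half turn about z gives the same grasp; the last joint's range is limited). The gripper opens to 94 mm and grips with 3 to 60 N. Pads are 16 mm wide; open, the fingers measure 119 mm over their backs; the gripper's body (75 mm by 177 mm) begins 78 mm behind the grasp point.
Start: joints at [1.145, 0.207, 1.542, -0, 1.393, -0.15], TCP at [0.157, 0.553, 0.216] pointing down, gripper open.
Joint ranges: [-2.73, 2.73], [-0.86, 2.22], [0.23, 2.46], [-1.11, 4.25], [0.08, 2.63], [-2.82, 2.82]. Speed limits (rad/s): [2.79, 2.79, 3.14, 3.14, 3.14, 3.14].

### API

Orientations are given as a 3x3 rotation matrix whose columns are the frame's x, y, z axes.
In Python, from rig import manip, get_image, workorder, cut_out gives the robot as it stands. The module is installed in compiled form; this text tells all that it offers.
- The arm moves only by the tool servo_tool, never from a script. Its argument "increments" is a list of rows, each a list of 7 numbers: the shift along the tool's x, y, z in cm, then the turn, a rotation vector about the tool's x, y, z in rad, then the opening in per cent of the stroke, from 0 (shut) to 100 (fully open). A call has 1 to 10 rows; each row is the pose to reach, as a shift and turn from the pose commanded when the call began, along the tool's axes at that moment; what a row does not reach only later rows make up. A row lasts 1/10 s, in which the tool goes at most 50 mm and 8.59 degrees, less where a joint would pass 70% of its speed; a pose out of reach is approached as far as the arm can. A call with a gripper value outside its range is refused whole. The fingers move at their own pace and stop on an object; the grip force is fixed at half the most. Time passes only in rows, so rows that repeat a pose let the fingers close. It gives the time, the measured TCP pose, the force and the opening at its end, in the units of the state.
- manip.sense(): the state, without advancing time (a new reading comes with each control period).
- get_image(name): name is "scene" or "top"; returns a dict with "pixels" (480x640x3 uint8, red, green, blue), "camera_matrix" (3x3 intrinsics, pixels), "view" (4x4, takes a point from world to camera coordinates). Camera axes: x right, y down, z forward; pixel columns grow to the right and rows downward; lengths in m; the calibration is good to about 2 mm. A picture is of the moment at which its call begins. There is no depth.
- workorder.hand_in(): hands the job in, once; it reports no verdict.
Trained networks look in the newest picture that a camera, given by its name, has taken for a name from the list of things; names that differ only in an ending like _2 or _b are one class to them, and where a whole thing is asked for, a point or a joint stands for the part that bears it (a point fixed in the world has none). Each returns a list of dicts, best first, with "score" (0 to 1); they miss things now and then, are a little off and sometimes report something else, mostly with a low value. They report only what shows in the picture. A call takes as long as a camera call. They do not tell look-alikes from the thing itself.
- cut_out(camera, name): "region" (480x640 bool, what is visible of it) and "extent" ([left, top, right, bottom] in pixels, round what is visible of it).
The state is a dict: "time": time; "joint_pos": joint angles; "dq": joint speeds; "tau": joint torques, N m; "tool_pos": TCP position; "ee_rot": TCP orientation; "ft_force": force on the tool from outside, world axes, zero at the start; "wrist_torque": the same for the moment, N m; "grip_width": finger opening in m.
Only numpy, scipy, OpenCV 4.12 (cv2) and the standard library are available. Lean on these libraries where they do the work, as an engineer would, in place of code of your own. Each camera call takes 0.05 s, during which the arm holds its last target. There are 200 camera calls.

## Working session

There is one attempt and no reset: what is moved stays moved. The work goes in short steps, Python scripts to look and compute and a tool call to move; the robot and the scene stay as the last step left them, time stands still between calls to the robot, and variables do not carry over. Pictures are saved under pics/ and viewed, about 8 in all and at most 12, crops included, and the job is handed in when it is done.

Besides the shell and the picture viewer there is one more tool, called after "Call:" by a JSON object that holds its "op" and its "data". servo_tool: Moves the arm, as the interface text tells. Its arguments: {"type":"object","properties":{"increments":{"type":"array"}},"required":["increments"]}

```bash
mkdir -p pics; cat > h.py <<'E'
import numpy as np, cv2
from rig import manip, get_image, workorder, cut_out
def save(im,name,crop=None,scale=1):
    p=im["pixels"][:,:,::-1]
    if crop: l,t,r,b=crop; p=p[t:b,l:r]
    if scale!=1: p=cv2.resize(p,None,fx=scale,fy=scale,interpolation=cv2.INTER_CUBIC)
    cv2.imwrite("pics/"+name,p)
def back(im,u,v,z):
    K=np.array(im["camera_matrix"]);V=np.array(im["view"])
    d=V[:3,:3].T@np.linalg.solve(K,[u,v,1.]); o=-V[:3,:3].T@V[:3,3]
    return o+d*(z-o[2])/d[2]
def proj(im,P):
    K=np.array(im["camera_matrix"]);V=np.array(im["view"])
    c=V[:3,:3]@np.array(P,float)+V[:3,3]; p=K@c; return p[:2]/p[2]
E
python3 - <<'E'
from h import *
s=manip.sense(); print({k:np.round(v,3).tolist() for k,v in s.items()})
a=get_image("scene");b=get_image("top")
for n,i in(("scene",a),("top",b)):
    print(n,np.round(i["camera_matrix"],1).tolist(),np.round(i["view"],3).tolist())
    for o in("key","holder","fixture","plate","jaw_face","driver"):
        for d in cut_out(n,o)[:3]:
            r=d["region"]; ys,xs=np.nonzero(r); print(n,o,round(d["score"],2),d["extent"],xs.mean().round(1),ys.mean().round(1),len(xs))
save(a,"scene0.png");save(b,"top0.png")
E
```

```text
{'time': 0.0, 'joint_pos': [1.145, 0.207, 1.543, -0.0, 1.393, -0.15], 'dq': [0.0, -0.0, 0.0, 0.002, -0.0, 0.002], 'tau': [-0.002, -37.088, -28.141, 0.07, 0.036, -0.0], 'tool_pos': [0.156, 0.553, 0.215], 'ee_rot': [[-0.962, 0.272, -0.001], [0.272, 0.962, -0.002], [0.0, -0.002, -1.0]], 'ft_force': [0.212, -0.504, -0.289], 'wrist_torque': [0.008, 0.006, 0.008], 'grip_width': 0.094}
scene [[442.2, 0.0, 324.5], [0.0, 442.2, 240.3], [0.0, 0.0, 1.0]] [[0.137, 0.99, -0.016, -0.101], [0.804, -0.12, -0.583, -0.433], [-0.579, 0.067, -0.813, 1.561], [0.0, 0.0, 0.0, 1.0]]
scene key 0.46 [378.0, 197.4, 388.3, 222.6] 382.3 209.7 226
scene holder 0.73 [363.2, 211.1, 398.0, 238.0] 379.7 224.8 663
scene fixture 0.95 [213.1, 209.1, 279.4, 287.7] 244.1 246.8 2809
scene plate 0.76 [197.7, 179.5, 222.0, 204.8] 209.6 191.5 466
scene plate 0.66 [229.9, 220.5, 245.3, 233.4] 236.3 225.4 141
scene jaw_face 0.84 [233.9, 242.7, 260.3, 261.6] 246.5 250.6 300
scene driver 0.78 [303.8, 207.3, 317.3, 266.9] 311.1 229.5 396
top [[452.4, 0.0, 314.5], [0.0, 452.4, 239.5], [0.0, 0.0, 1.0]] [[-0.002, -1.0, 0.003, -0.004], [-0.989, 0.002, -0.146, 0.585], [0.146, -0.003, -0.989, 0.93], [0.0, 0.0, 0.0, 1.0]]
top key 0.51 [209.3, 262.7, 225.9, 278.6] 217.7 268.6 220
top holder 0.93 [201.8, 249.5, 243.5, 292.1] 224.7 271.6 996
top holder 0.61 [360.8, 212.2, 439.1, 319.5] 399.4 263.4 4632
top holder 0.22 [380.9, 238.5, 416.7, 260.3] 396.9 248.6 461
top fixture 0.64 [360.8, 211.8, 441.0, 321.6] 399.4 263.6 4643
top plate 0.83 [402.7, 271.3, 421.4, 294.5] 410.6 281.9 356
top plate 0.81 [431.9, 338.7, 469.4, 376.2] 449.7 357.2 1027
top jaw_face 0.86 [382.9, 240.6, 415.4, 260.5] 397.2 249.0 433
top driver 0.8 [311.6, 222.6, 320.7, 314.1] 314.0 281.4 645
```

```bash
python3 - <<'E'
from h import *
a=get_image("scene");b=get_image("top")
save(b,"topc.png",(180,200,480,390),2.6)
save(a,"scenec.png",(180,160,420,300),3.2)
K=b
print("key top",back(b,217.7,268.6,.106), "holder",back(b,224.7,271.6,.04))
E
```

```text
key top [0.51726597 0.1880241  0.106     ] holder [0.51628727 0.18684082 0.04      ]
```

View pics/topc.png

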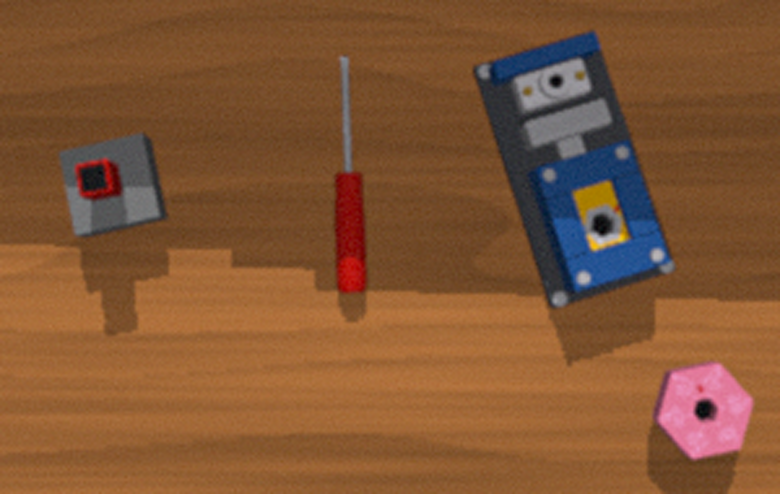

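View pics/scenec.png

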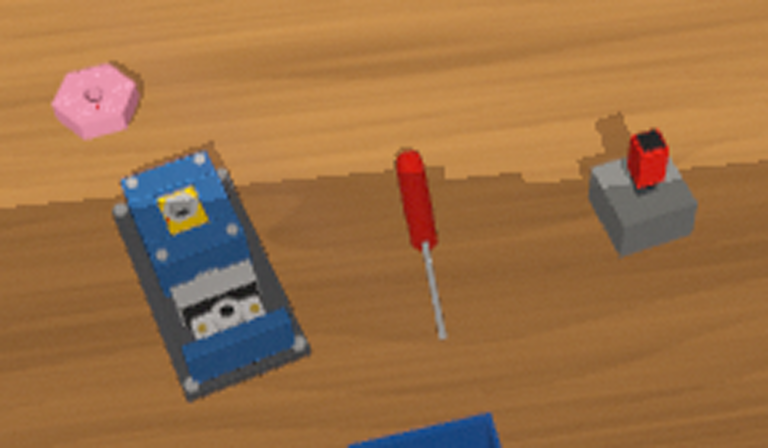

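The top crop shows the key in the holder (crop 97,179), the driver, and the blue fixture with its yellow window and rim at about (602,223). The red dot is at (617,210), so the screw stands at about 1 rad. The pink hexagon is the look-alike. Next I'll fit the poses more precisely.

```bash
cat > fit.py <<'E'
from h import *
from scipy.optimize import minimize, least_squares
def R2(a): c,s=np.cos(a),np.sin(a); return np.array([[c,-s],[s,c]])
def hullmask(im,x,y,a,hx,hy,z0,z1,S=4):
    pts=[]
    for sx in(-hx,hx):
        for sy in(-hy,hy):
            for z in(z0,z1):
                q=R2(a)@[sx,sy]; pts.append(proj(im,[x+q[0],y+q[1],z]))
    h=cv2.convexHull(np.float32(pts)); m=np.zeros((480*S,640*S),np.uint8)
    cv2.fillPoly(m,[np.int32(np.round((h+.5)*S*16))],1,shift=4); return m
def fitbox(items,x0,hx,hy,z0,z1,S=4):
    big=[(im,cv2.resize(r.astype(np.float32),None,fx=S,fy=S,interpolation=cv2.INTER_LINEAR)>.5) for im,r in items]
    f=lambda p:-sum((lambda m:(m&r).sum()/(m|r).sum())(hullmask(im,*p,hx,hy,z0,z1,S).astype(bool),r) for im,r in big)
    s=minimize(f,x0,method="Nelder-Mead",options=dict(initial_simplex=np.array(x0)+np.vstack([[0,0,0],np.diag([.006,.006,.2])]),xatol=1e-4,fatol=1e-4))
    return s.x,s.fun
def red(im,ext):
    p=im["pixels"].astype(int); m=(p[...,0]>90)&(p[...,0]>2*p[...,1])&(p[...,0]>2*p[...,2])
    k=np.zeros_like(m); l,t,r,b=[int(v) for v in ext]; k[t:b,l:r]=1; return m&k
E
python3 - <<'E'
from fit import *
a=get_image("scene");b=get_image("top")
# handle: red + dark top
def full(im,ext):
    r=red(im,ext).astype(np.uint8); c,_=cv2.findContours(r,0,1); h=cv2.convexHull(np.vstack(c)); m=np.zeros_like(r); cv2.fillPoly(m,[h],1); return m>0
it=[(a,full(a,(370,190,400,225))),(b,full(b,(203,256,232,284)))]
print([r.sum() for _,r in it])
for s in([it[0]],[it[1]],it): print("handle",fitbox(s,[.517,.188,-.2],.013,.013,.060,.104))
H=[]
for im,n in((a,"scene"),(b,"top")):
    d=cut_out(n,"holder")[0]; print(d["extent"]); H.append((im,d["region"]))
print("holder(top)",fitbox(H[1:],[.516,.187,-.2],.035,.035,0,.045))
# yellow+dot
for im,n,e in((a,"scene",(222,210,255,240)),(b,"top",(395,265,430,300))):
    p=im["pixels"].astype(int);l,t,r,bb=e
    hsv=cv2.cvtColor(im["pixels"],cv2.COLOR_RGB2HSV)[t:bb,l:r].astype(int)
    y=(hsv[...,0]>15)&(hsv[...,0]<40)&(hsv[...,1]>130)&(hsv[...,2]>90)
    ys,xs=np.nonzero(y); print(n,"yellow bbox",xs.min()+l,xs.max()+l,ys.min()+t,ys.max()+t)
    save(im,n+"_win.png",e,16)
i=np.hstack([cv2.resize(cv2.imread("pics/%s_win.png"%n),(400,400) if n=="top" else (400,400)) for n in("top","scene")])
t=cv2.resize(b["pixels"][200:330,350:450,::-1],None,fx=4,fy=4,interpolation=cv2.INTER_CUBIC)
s=cv2.resize(a["pixels"][200:300,205:300,::-1],None,fx=4,fy=4,interpolation=cv2.INTER_CUBIC)
c=np.zeros((560,800,3),np.uint8); c[:520,:400]=t; c[:400,410:790]=s; cv2.imwrite("pics/fx.png",c)
E
```

```text
[np.int64(201), np.int64(206)]Traceback (most recent call last):
  File "<stdin>", line 8, in <module>
  File "fit.py", line 15, in fitbox
    s=minimize(f,x0,method="Nelder-Mead",options=dict(initial_simplex=np.array(x0)+np.vstack([[0,0,0],np.diag([.006,.006,.2])]),xatol=1e-4,fatol=1e-4))
    res = _minimize_neldermead(fun, x0, args, callback, bounds=bounds,
                               **options)
    fsim[k] = func(sim[k])
              ~~~~^^^^^^^^
    fx = function(np.copy(x), *(wrapper_args + args))
  File "fit.py", line 14, in <lambda>
    f=lambda p:-sum((lambda m:(m&r).sum()/(m|r).sum())(hullmask(im,*p,hx,hy,z0,z1,S).astype(bool),r) for im,r in big)
                ~~~^^^^^^^^^^^^^^^^^^^^^^^^^^^^^^^^^^^^^^^^^^^^^^^^^^^^^^^^^^^^^^^^^^^^^^^^^^^^^^^^^^^^^^^^^^^^^^^^^^
  File "fit.py", line 14, in <genexpr>
    f=lambda p:-sum((lambda m:(m&r).sum()/(m|r).sum())(hullmask(im,*p,hx,hy,z0,z1,S).astype(bool),r) for im,r in big)
                    ~~~~~~~~~~~~~~~~~~~~~~~~~~~~~~~~~~^^^^^^^^^^^^^^^^^^^^^^^^^^^^^^^^^^^^^^^^^^^^^^
TypeError: fitbox.<locals>.<lambda>.<locals>.<genexpr>.<lambda>() takes 1 positional argument but 2 were given
```

View pics/top0.png

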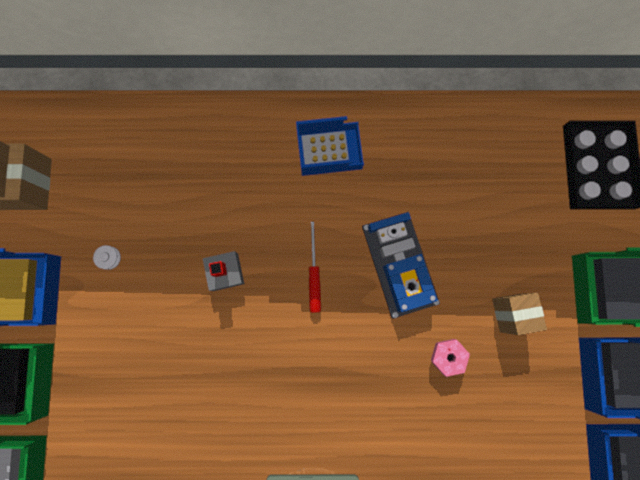

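The full top view shows the pulley (106,257), bin (330,147) and carton (520,314), all clear of the path between the holder and the fixture.

```bash
python3 - <<'E'
s=open('fit.py').read()
s=s.replace("""    f=lambda p:-sum((lambda m:(m&r).sum()/(m|r).sum())(hullmask(im,*p,hx,hy,z0,z1,S).astype(bool),r) for im,r in big)
""","""    def f(p):
        t=0
        for im,r in big:
            m=hullmask(im,*p,hx,hy,z0,z1,S)>0; t-=(m&r).sum()/(m|r).sum()
        return t
""")
open('fit.py','w').write(s)
E
python3 - <<'E'
from fit import *
a=get_image("scene");b=get_image("top")
def full(im,ext):
    r=red(im,ext).astype(np.uint8); c,_=cv2.findContours(r,0,1); h=cv2.convexHull(np.vstack(c)); m=np.zeros_like(r); cv2.fillPoly(m,[h],1); return m>0
it=[(a,full(a,(370,190,400,225))),(b,full(b,(203,256,232,284)))]
for s in([it[0]],[it[1]],it): print("handle",fitbox(s,[.517,.188,.2],.013,.013,.060,.104))
d=cut_out("top","holder")[0]; print(d["extent"])
r=d["region"]|it[1][1]
print("holder(top)",fitbox([(b,r)],[.516,.187,.2],.035,.035,0,.045))
t=cv2.resize(b["pixels"][200:330,350:450,::-1],None,fx=4,fy=4,interpolation=cv2.INTER_CUBIC)
s=cv2.resize(a["pixels"][200:300,205:300,::-1],None,fx=4,fy=4,interpolation=cv2.INTER_CUBIC)
c=np.zeros((560,800,3),np.uint8); c[:520,:400]=t; c[:400,410:790]=s; cv2.imwrite("pics/fx.png",c)
E
```

```text
handle (array([0.51969679, 0.18893991, 0.15172531]), np.float64(-0.9335302806499262))
handle (array([0.51950422, 0.19523478, 0.15400878]), np.float64(-0.8022682445759369))
handle (array([0.5197279 , 0.19080573, 0.15225956]), np.float64(-1.6091252083142864))
[206.0, 248.6, 242.3, 289.6]
holder(top) (array([0.51887165, 0.19233233, 0.24003526]), np.float64(-0.8512384288216163))
```

View pics/fx.png

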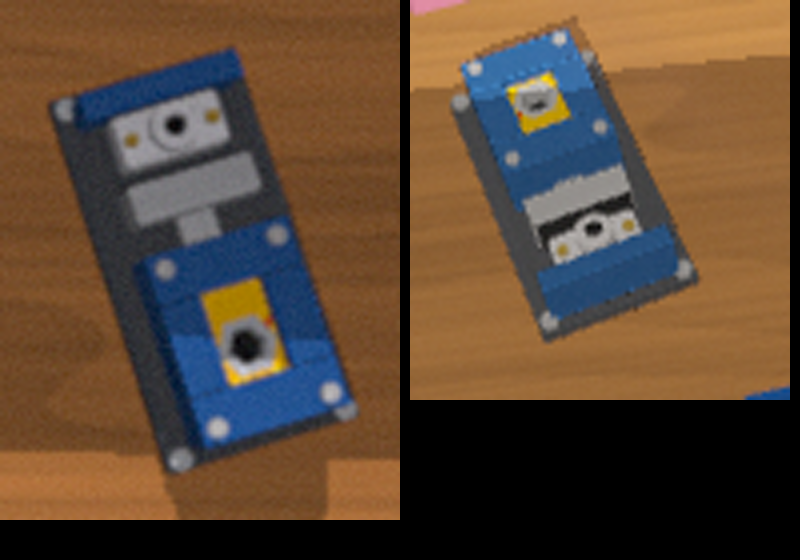

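```bash
python3 - <<'E'
from fit import *
a=get_image("scene");b=get_image("top")
T=lambda u,v:((u+.5)/4-.5+350,(v+.5)/4-.5+200)
S=lambda u,v:((u-410+.5)/4-.5+205,(v+.5)/4-.5+200)
bt=[T(*p) for p in((166,269),(278,234),(331,392),(218,428))]   # (+,+),(+,-),(-,-),(-,+)
bs=[S(*p) for p in((512,158),(600,127),(560,38),(475,68))]
# scene: right = +y ; jaw down = +x -> (600,127) is +y
bs=[bs[1],bs[0],bs[3],bs[2]]
sg=[(1,1),(1,-1),(-1,-1),(-1,1)]
def res(p,sets,z=.060):
    x,y,f,bx,by=p;o=[]
    for im,B in sets:
        for q,(i,j) in zip(B,sg):
            w=np.array([x,y])+R2(f)@[i*bx,j*by]; o+=list(proj(im,[*w,z])-q)
    return o
for s in([(b,bt)],[(a,bs)],[(b,bt),(a,bs)]):
    r=least_squares(res,[.5,-.2,.33,.043,.031],args=(s,)); print(np.round(r.x,4),"rms px",np.sqrt(np.mean(r.fun**2)).round(2))
x,y,f=r.x[:3]
for n,im,h,d in(("top",b,T(247,347),T(267,322)),("scene",a,S(537,98),S(521,113))):
    P=[R2(f).T@(back(im,*q,.048)[:2]-[x,y]) for q in(h,d)]; v=P[1]-P[0]
    print(n,"rim,dot in window",np.round(P,4).tolist(),"q",-np.arctan2(v[1],v[0]))
print("key cap",back(b,215.5,268.7,.106))
s=manip.sense(); R=s["ee_rot"]; print(s["tool_pos"],np.arctan2(R[1,0],R[0,0]))
E
```

```text
[ 0.492  -0.2073  0.2937  0.043   0.031 ] rms px 0.08
[ 0.4939 -0.2096  0.2905  0.0429  0.031 ] rms px 0.05
[ 0.4925 -0.2082  0.2922  0.043   0.031 ] rms px 0.43
top rim,dot in window [[-0.0086, 0.0018], [0.0008, -0.0125]] q 0.990144926072759
scene rim,dot in window [[-0.0078, -0.0009], [-0.0, -0.015]] q 1.0649769793368848
key cap [0.5170749  0.19239294 0.106     ]
[0.15657545 0.5532879  0.21645414] 2.865772975608182
```

Call:
{"op": "servo_tool", "data": {"increments": [[-44.6, -25.0, 3, 0, 0, 1.116, 100], [-44.6, -25.0, 3, 0, 0, 1.116, 100], [-44.6, -25.0, 3, 0, 0, 1.116, 100], [-44.6, -25.0, 3, 0, 0, 1.116, 100], [-44.6, -25.0, 3, 0, 0, 1.116, 100], [-44.6, -25.0, 3, 0, 0, 1.116, 100], [-44.6, -25.0, 3, 0, 0, 1.116, 100], [-44.6, -25.0, 3, 0, 0, 1.116, 100], [-44.6, -25.0, 3, 0, 0, 1.116, 100], [-44.6, -25.0, 3, 0, 0, 1.116, 100]]}}

```text
time: 2.15
tool_pos: [0.5104, 0.1982, 0.1873]
ee_rot: [[-0.178, 0.984, 0.001], [0.984, 0.178, 0.0], [0.0, 0.001, -1.0]]
ft_force: [0.2, 0.8, -0.5]
grip_width: 0.0938
```

Call:
{"op": "servo_tool", "data": {"increments": [[0, 0, 0, 0, 0, 0, 100], [0, 0, 0, 0, 0, 0, 100]]}}

```text
time: 2.35
tool_pos: [0.5095, 0.199, 0.1869]
ee_rot: [[-0.175, 0.985, -0.001], [0.985, 0.175, 0.0], [0.0, -0.001, -1.0]]
ft_force: [-0.1, 1.2, 1.1]
grip_width: 0.0943
```

Call:
{"op": "servo_tool", "data": {"increments": [[-1.0, 0.75, 4, 0, 0, 0, 100], [-1.0, 0.75, 8, 0, 0, 0, 100], [-1.0, 0.75, 10.5, 0, 0, 0, 60], [-1.0, 0.75, 11.1, 0, 0, 0, 50], [-1.0, 0.75, 11.1, 0, 0, 0, 45], [-1.0, 0.75, 11.1, 0, 0, 0, 40]]}}

```text
time: 2.95
tool_pos: [0.5192, 0.1925, 0.0779]
ee_rot: [[-0.179, 0.984, 0.003], [0.984, 0.179, 0.001], [0.0, 0.003, -1.0]]
ft_force: [1.1, 0.8, -0.1]
grip_width: 0.0653
```

```bash
python3 - <<'E'
from fit import *
a=get_image("scene");b=get_image("top")
s=manip.sense();print(s["tool_pos"],s["grip_width"])
x=np.hstack([cv2.resize(im["pixels"][t:t+100,l:l+100,::-1],(400,400),interpolation=cv2.INTER_CUBIC) for im,l,t in((b,165,220),(a,330,160))]); cv2.imwrite("pics/g.png",x)
E
```

```text
[0.51979944 0.1921591  0.0783852 ] 0.05759971654632329
```

View pics/g.png

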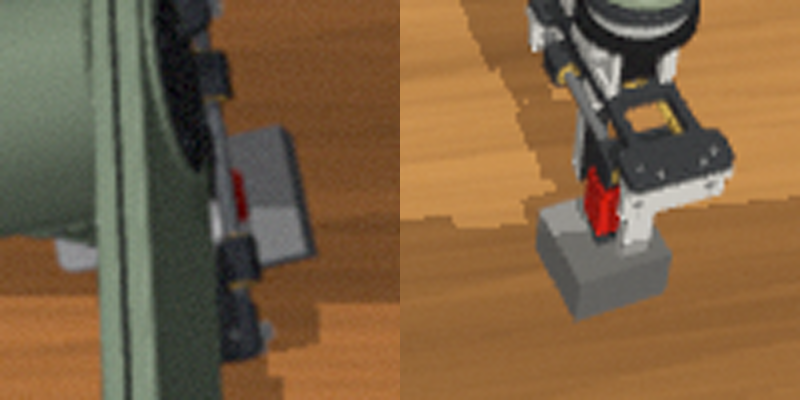

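The handle (scene half, about 600,205) sits between the fingers, so I'll close.

Call:
{"op": "servo_tool", "data": {"increments": [[0, 0, 0, 0, 0, 0, 35], [0, 0, 0, 0, 0, 0, 29], [0, 0, 0, 0, 0, 0, 26], [0, 0, 0, 0, 0, 0, 20], [0, 0, 0, 0, 0, 0, 20], [0, 0, 0, 0, 0, 0, 20]]}}

```text
time: 3.65
tool_pos: [0.5184, 0.1913, 0.0764]
ee_rot: [[-0.178, 0.984, 0.0], [0.984, 0.178, 0.0], [-0.0, 0.0, -1.0]]
ft_force: [-0.1, -0.3, 1.9]
grip_width: 0.026
```

```bash
cat > st.py <<'E'
from fit import *
s=manip.sense();R=s["ee_rot"]
F=np.array([.4925,-.2082]);f=.292
print("t",s["time"],"pos",np.round(s["tool_pos"],4),"yaw",np.arctan2(R[1,0],R[0,0]).round(4),"F",np.round(s["ft_force"],2),"T",np.round(s["wrist_torque"],3),"w",round(s["grip_width"],4),"j6",round(s["joint_pos"][5],3),"tilt",np.round(R[:2,2],4))
print("win",np.round(R2(f).T@(np.array(s["tool_pos"])[:2]-F),4))
E
python3 st.py
```

```text
t 3.65 pos [0.5184 0.1913 0.0764] yaw 1.7497 F [-0.06 -0.26  1.91] T [-0.133  0.129 -0.03 ] w 0.026 j6 0.018 tilt [0.0003 0.    ]
win [0.1399 0.3752]
```

Call:
{"op": "servo_tool", "data": {"increments": [[0, 0, -1, 0, 0, 0, 20], [0, 0, -2.5, 0, 0, 0, 20], [0, 0, -4, 0, 0, 0, 20], [0, 0, -6, 0, 0, 0, 20], [0, 0, -7, 0, 0, 0, 20], [0, 0, -7, 0, 0, 0, 20]]}}

```text
time: 4.25
tool_pos: [0.5196, 0.1917, 0.1489]
ee_rot: [[-0.178, 0.984, 0.004], [0.984, 0.178, 0.001], [0.0, 0.004, -1.0]]
ft_force: [0.2, 0.6, -2.3]
grip_width: 0.0258
```

```bash
python3 - <<'E'
import runpy; runpy.run_path("st.py")
from fit import *
a=get_image("scene");s=manip.sense();R=np.array(s["ee_rot"]);p=np.array(s["tool_pos"])
uv=proj(a,p+R@[0,0,.03]);l,t=int(uv[0])-50,int(uv[1])-50
x=cv2.resize(a["pixels"][t:t+100,l:l+100,::-1],(600,600),interpolation=cv2.INTER_CUBIC)
for q in([0,0,.0164],[0,0,.0664],[0,0,.0664-.05]):
    c=(proj(a,p+R@q)-[l,t]+.5)*6; cv2.circle(x,(int(c[0]),int(c[1])),3,(0,255,0),1)
cv2.imwrite("pics/k.png",x)
E
```

```text
t 4.25 pos [0.5196 0.1917 0.1489] yaw 1.7499 F [ 0.15  0.57 -2.34] T [-0.134  0.028 -0.005] w 0.0258 j6 0.018 tilt [0.0042 0.0009]
win [0.1411 0.3752]
```

View pics/k.png

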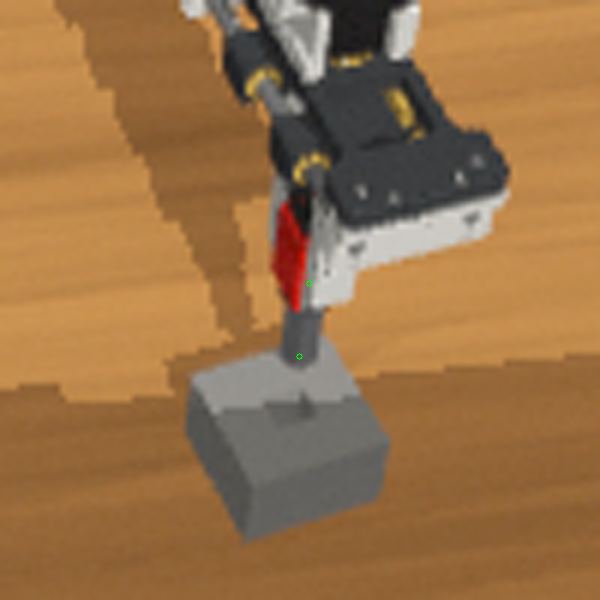

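The key hangs upright on the tool axis, with its tip at about (303,365). Now I'll travel above the screw.

Call:
{"op": "servo_tool", "data": {"increments": [[-2, -0.6, -1, 0, 0, -0.03, 20], [-6, -1.7, -1, 0, 0, -0.06, 20], [-10, -2.8, -1, 0, 0, -0.09, 20], [-14.5, -4, -1, 0, 0, -0.13, 20], [-19, -5.3, -1, 0, 0, -0.13, 20], [-24, -6.6, -1, 0, 0, -0.13, 20], [-28.5, -7.8, -1, 0, 0, -0.13, 20], [-33, -9, -1, 0, 0, -0.13, 20], [-37, -10, -1, 0, 0, -0.13, 20], [-39, -10.5, -1, 0, 0, -0.13, 20]]}}

```text
time: 5.3
tool_pos: [0.483, -0.2141, 0.1551]
ee_rot: [[-0.301, 0.954, -0.002], [0.954, 0.301, 0.0], [0.001, -0.002, -1.0]]
ft_force: [0.4, -0.1, -1.7]
grip_width: 0.0258
```

Call:
{"op": "servo_tool", "data": {"increments": [[0, 0, 0, 0, 0, 0, 20], [0, 0, 0, 0, 0, 0, 20], [0, 0, 0, 0, 0, 0, 20]]}}

```text
time: 5.6
tool_pos: [0.4838, -0.2096, 0.1553]
ee_rot: [[-0.305, 0.952, -0.002], [0.952, 0.305, 0.002], [0.002, -0.001, -1.0]]
ft_force: [-0.2, -0.4, -2.7]
grip_width: 0.0258
```

```bash
python3 st.py
```

```text
t 5.6 pos [ 0.4838 -0.2096  0.1553] yaw 1.8808 F [-0.18 -0.42 -2.7 ] T [-0.031  0.017  0.076] w 0.0258 j6 -0.884 tilt [-0.0016  0.0016]
win [-0.0087  0.0011]
```

Call:
{"op": "servo_tool", "data": {"increments": [[-0.1, 0.15, 1, 0, 0, 0, 20], [-0.1, 0.15, 2.2, 0, 0, 0, 20], [-0.1, 0.15, 3.2, 0, 0, 0, 20], [-0.1, 0.15, 3.6, 0, 0, 0, 20], [-0.1, 0.15, 3.6, 0, 0, 0, 20], [-0.1, 0.15, 3.6, 0, 0, 0, 20]]}}

```text
time: 6.2
tool_pos: [0.4862, -0.2116, 0.1201]
ee_rot: [[-0.304, 0.953, -0.0], [0.953, 0.304, 0.0], [0.0, -0.0, -1.0]]
ft_force: [-0.9, -0.2, -2.0]
grip_width: 0.0256
```

```bash
python3 - <<'E'
import runpy; runpy.run_path("st.py")
from fit import *
a=get_image("scene");b=get_image("top");s=manip.sense();R=np.array(s["ee_rot"]);p=np.array(s["tool_pos"])
out=[]
for im in(a,b):
    uv=proj(im,p+R@[0,0,.0664]);l,t=int(uv[0])-28,int(uv[1])-35
    x=cv2.resize(im["pixels"][t:t+70,l:l+56,::-1],(400,500),interpolation=cv2.INTER_CUBIC); k=500/70
    for q in(p+R@[0,0,.0664],np.array([.4848,-.2105,.048])):
        c=(proj(im,q)-[l,t]+.5)*k; cv2.circle(x,(int(c[0]),int(c[1])),3,(0,255,0),1)
    out.append(x)
cv2.imwrite("pics/w.png",np.hstack(out))
E
```

```text
t 6.2 pos [ 0.4862 -0.2116  0.1201] yaw 1.8799 F [-0.91 -0.24 -2.04] T [-0.1    0.045  0.046] w 0.0256 j6 -0.883 tilt [-0.  0.]
win [-0.007  -0.0014]
```

View pics/w.png

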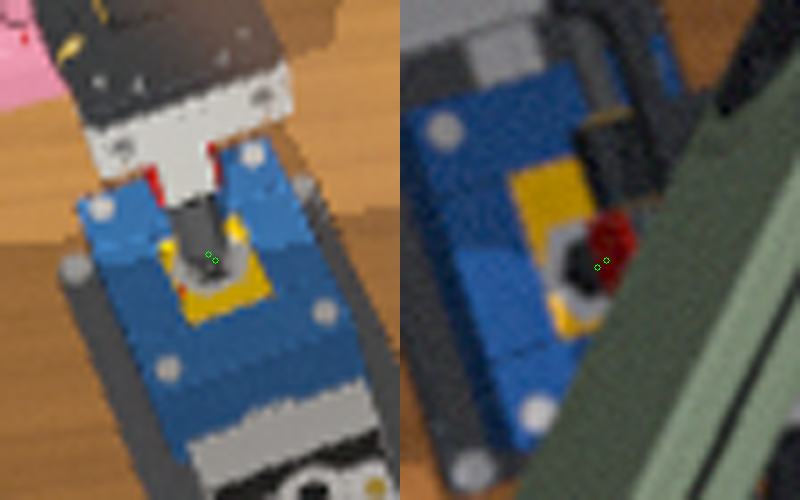

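Call:
{"op": "servo_tool", "data": {"increments": [[-0.0, 0, 0.3, 0, 0, 0, 20], [0, 0, 0.5, 0, 0, 0, 20], [0, 0, 0.6, 0, 0, 0, 20], [0, 0, 0.7, 0, 0, 0, 20], [0, 0, 0.8, 0, 0, 0, 20], [0, 0, 0.8, 0, 0, 0, 20], [0, 0, 0.8, 0, 0, 0, 20]]}}

```text
time: 7.0
tool_pos: [0.4861, -0.2116, 0.1121]
ee_rot: [[-0.304, 0.953, -0.0], [0.953, 0.304, 0.0], [0.0, -0.0, -1.0]]
ft_force: [-0.1, 0.5, -2.1]
grip_width: 0.0261
```

```bash
python3 st.py
```

```text
t 7.0 pos [ 0.4861 -0.2116  0.1121] yaw 1.8798 F [-0.08  0.46 -2.06] T [-0.075  0.06  -0.006] w 0.0261 j6 -0.883 tilt [-0.0001  0.    ]
win [-0.0071 -0.0014]
```

Call:
{"op": "servo_tool", "data": {"increments": [[0, 0, 0.1, 0, 0, 0, 20], [0, 0, 0.2, 0, 0, 0, 20], [0, 0, 0.2, 0, 0, 0, 20]]}}

```text
time: 7.3
tool_pos: [0.4859, -0.2115, 0.11]
ee_rot: [[-0.304, 0.953, -0.0], [0.953, 0.304, 0.0], [0.0, -0.0, -1.0]]
ft_force: [-0.7, 0.1, -1.8]
grip_width: 0.026
```

```bash
python3 st.py
```

```text
t 7.3 pos [ 0.4859 -0.2115  0.11  ] yaw 1.8798 F [-0.72  0.1  -1.77] T [ 0.008  0.092 -0.018] w 0.026 j6 -0.883 tilt [-0.0004  0.0003]
win [-0.0072 -0.0012]
```

Call:
{"op": "servo_tool", "data": {"increments": [[0, 0, 0.1, 0, 0, 0, 20], [0, 0, 0.15, 0, 0, 0, 20], [0, 0, 0.15, 0, 0, 0, 20]]}}

```text
time: 7.6
tool_pos: [0.486, -0.2115, 0.1089]
ee_rot: [[-0.304, 0.953, -0.0], [0.953, 0.304, 0.0], [0.0, -0.0, -1.0]]
ft_force: [-2.1, 1.8, 1.7]
grip_width: 0.0258
```

```bash
python3 st.py
```

```text
t 7.6 pos [ 0.486  -0.2115  0.1089] yaw 1.8798 F [-2.14  1.8   1.66] T [ 0.193  0.419 -0.016] w 0.0258 j6 -0.883 tilt [-0.0004  0.0002]
win [-0.0072 -0.0013]
```

Call:
{"op": "servo_tool", "data": {"increments": [[0, 0, -0.1, 0, 0, 0, 20], [0.11, -0.06, -0.1, 0, 0, 0, 20], [0.11, -0.06, -0.1, 0, 0, 0, 20], [0.11, -0.06, 0, 0, 0, 0, 20], [0.11, -0.06, 0.08, 0, 0, 0, 20], [0.11, -0.06, 0.08, 0, 0, 0, 20]]}}

```text
time: 8.2
tool_pos: [0.4851, -0.2108, 0.1076]
ee_rot: [[-0.304, 0.953, -0.0], [0.953, 0.304, 0.0], [0.0, -0.0, -1.0]]
ft_force: [-1.6, 0.6, -1.4]
grip_width: 0.0259
```

```bash
python3 st.py
```

```text
t 8.2 pos [ 0.4851 -0.2108  0.1076] yaw 1.8798 F [-1.56  0.59 -1.37] T [-0.107  0.03  -0.061] w 0.0259 j6 -0.882 tilt [-0.0002  0.    ]
win [-0.0078 -0.0003]
```

Call:
{"op": "servo_tool", "data": {"increments": [[0.01, -0.04, 0.05, 0, 0, 0, 20], [0.01, -0.04, 0.1, 0, 0, 0, 20], [0.01, -0.04, 0.15, 0, 0, 0, 20], [0.01, -0.04, 0.15, 0, 0, 0, 20]]}}

```text
time: 8.6
tool_pos: [0.4848, -0.2107, 0.1063]
ee_rot: [[-0.304, 0.953, -0.0], [0.953, 0.304, 0.0], [0.0, -0.0, -1.0]]
ft_force: [-0.4, 0.6, -2.1]
grip_width: 0.0261
```

```bash
python3 st.py
```

```text
t 8.6 pos [ 0.4848 -0.2107  0.1063] yaw 1.8797 F [-0.36  0.6  -2.08] T [-0.12   0.026 -0.029] w 0.0261 j6 -0.883 tilt [-0.      0.0001]
win [-0.0081 -0.0002]
```

Free of load and sinking (tip at about −8 mm). I'll go on down.

Call:
{"op": "servo_tool", "data": {"increments": [[0, 0, 0.1, 0, 0, 0, 20], [0, 0, 0.2, 0, 0, 0, 20], [0, 0, 0.3, 0, 0, 0, 20], [0, 0, 0.3, 0, 0, 0, 20]]}}

```text
time: 9.0
tool_pos: [0.4846, -0.2107, 0.1031]
ee_rot: [[-0.304, 0.953, -0.0], [0.953, 0.304, 0.0], [0.0, -0.0, -1.0]]
ft_force: [1.3, -0.1, -2.4]
grip_width: 0.0262
```

```bash
python3 st.py
```

```text
t 9.0 pos [ 0.4846 -0.2107  0.1031] yaw 1.8798 F [ 1.27 -0.08 -2.39] T [-0.115  0.1   -0.002] w 0.0262 j6 -0.883 tilt [-0.0004  0.0002]
win [-0.0082 -0.0001]
```

Call:
{"op": "servo_tool", "data": {"increments": [[0, 0, 0.1, 0, 0, 0, 20], [0, 0, 0.2, 0, 0, 0, 20], [0, 0, 0.3, 0, 0, 0, 20], [0, 0, 0.3, 0, 0, 0, 20]]}}

```text
time: 9.4
tool_pos: [0.4846, -0.2107, 0.1001]
ee_rot: [[-0.304, 0.953, -0.0], [0.953, 0.304, 0.0], [0.0, -0.0, -1.0]]
ft_force: [-0.5, 0.7, -1.6]
grip_width: 0.0258
```

```bash
python3 st.py
```

```text
t 9.4 pos [ 0.4846 -0.2107  0.1001] yaw 1.8798 F [-0.49  0.67 -1.59] T [-0.076  0.029  0.03 ] w 0.0258 j6 -0.883 tilt [-0.0004  0.0003]
win [-0.0083 -0.0001]
```

Call:
{"op": "servo_tool", "data": {"increments": [[0, 0, 0.05, 0, 0, 0, 20], [0, 0, 0.1, 0, 0, 0, 20], [0, 0, 0.15, 0, 0, 0, 20], [0, 0, 0.15, 0, 0, 0, 20]]}}

```text
time: 9.8
tool_pos: [0.4847, -0.2107, 0.0988]
ee_rot: [[-0.304, 0.953, -0.0], [0.953, 0.304, 0.0], [0.0, -0.0, -1.0]]
ft_force: [-0.3, 0.8, -1.2]
grip_width: 0.0259
```

```bash
python3 st.py
```

```text
t 9.8 pos [ 0.4847 -0.2107  0.0988] yaw 1.8798 F [-0.3   0.79 -1.24] T [-0.055  0.069 -0.013] w 0.0259 j6 -0.883 tilt [-0.0002  0.0001]
win [-0.0082 -0.0002]
```

Call:
{"op": "servo_tool", "data": {"increments": [[0, 0, 0.05, 0, 0, 0.04, 20], [0, 0, 0.05, 0, 0, 0.1, 20], [0, 0, 0.05, 0, 0, 0.17, 20], [0, 0, 0.05, 0, 0, 0.24, 20], [0, 0, 0.05, 0, 0, 0.3, 20], [0, 0, 0.05, 0, 0, 0.3, 20]]}}

```text
time: 10.4
tool_pos: [0.4844, -0.2109, 0.0984]
ee_rot: [[-0.009, 1.0, -0.001], [1.0, 0.009, -0.0], [-0.0, -0.001, -1.0]]
ft_force: [-0.8, 0.0, -1.3]
grip_width: 0.0258
```

```bash
python3 st.py
```

```text
t 10.4 pos [ 0.4844 -0.2109  0.0984] yaw 1.5802 F [-0.79  0.   -1.31] T [-0.219  0.363  0.051] w 0.0258 j6 -0.583 tilt [-0.0008 -0.0002]
win [-0.0085 -0.0003]
```

Call:
{"op": "servo_tool", "data": {"increments": [[0, 0, 0, 0, 0, 0.1, 20], [0, 0, 0, 0, 0, 0.22, 20], [0, 0, 0, 0, 0, 0.34, 20], [0, 0, 0, 0, 0, 0.46, 20], [0, 0, 0, 0, 0, 0.58, 20], [0, 0, 0, 0, 0, 0.6, 20]]}}

```text
time: 11.0
tool_pos: [0.4841, -0.2107, 0.0984]
ee_rot: [[0.557, 0.831, -0.002], [0.831, -0.557, 0.0], [-0.001, -0.001, -1.0]]
ft_force: [-1.7, -0.6, 0.9]
grip_width: 0.0257
```

```bash
python3 st.py
```

```text
t 11.0 pos [ 0.4841 -0.2107  0.0984] yaw 0.9805 F [-1.71 -0.63  0.94] T [-0.089  0.775  0.09 ] w 0.0257 j6 0.017 tilt [-0.0016  0.0001]
win [-0.0088 -0.    ]
```

Call:
{"op": "servo_tool", "data": {"increments": [[0, 0, 0, 0, 0, 0.1, 20], [0, 0, 0, 0, 0, 0.22, 20], [0, 0, 0, 0, 0, 0.34, 20], [0, 0, 0, 0, 0, 0.46, 20], [0, 0, 0, 0, 0, 0.58, 20], [0, 0, 0, 0, 0, 0.67, 20], [0, 0, 0, 0, 0, 0.67, 20]]}}

```text
time: 11.7
tool_pos: [0.4839, -0.2104, 0.0983]
ee_rot: [[0.952, 0.307, -0.002], [0.307, -0.952, 0.001], [-0.002, -0.002, -1.0]]
ft_force: [-4.4, 1.3, 1.1]
grip_width: 0.0257
```

```bash
python3 st.py
```

```text
t 11.7 pos [ 0.4839 -0.2104  0.0983] yaw 0.3125 F [-4.43  1.27  1.07] T [0.178 1.063 0.019] w 0.0257 j6 0.685 tilt [-0.0022  0.0009]
win [-0.0089  0.0004]
```

Call:
{"op": "servo_tool", "data": {"increments": [[0, 0, 0, 0, 0, 0, 35], [0, 0, 0, 0, 0, 0, 50], [0, 0, 0, 0, 0, 0, 70], [0, 0, 0, 0, 0, 0, 70], [0, 0, 0, 0, 0, 0, 70]]}}

```text
time: 12.2
tool_pos: [0.485, -0.2109, 0.0985]
ee_rot: [[0.952, 0.305, 0.001], [0.305, -0.952, -0.0], [0.0, 0.0, -1.0]]
ft_force: [-0.3, -0.1, 0.3]
grip_width: 0.0616
```

```bash
python3 - <<'E'
import runpy; runpy.run_path("st.py")
from fit import *
a=get_image("scene");b=get_image("top")
x=np.hstack([cv2.resize(im["pixels"][t:t+100,l:l+80,::-1],(400,500),interpolation=cv2.INTER_CUBIC) for im,l,t in((a,205,180),(b,370,220))]); cv2.imwrite("pics/r.png",x)
E
```

```text
t 12.2 pos [ 0.485  -0.2109  0.0985] yaw 0.3102 F [-0.26 -0.14  0.3 ] T [0.046 0.143 0.033] w 0.0616 j6 0.687 tilt [ 0.0006 -0.0003]
win [-0.0079 -0.0004]
```

View pics/r.png

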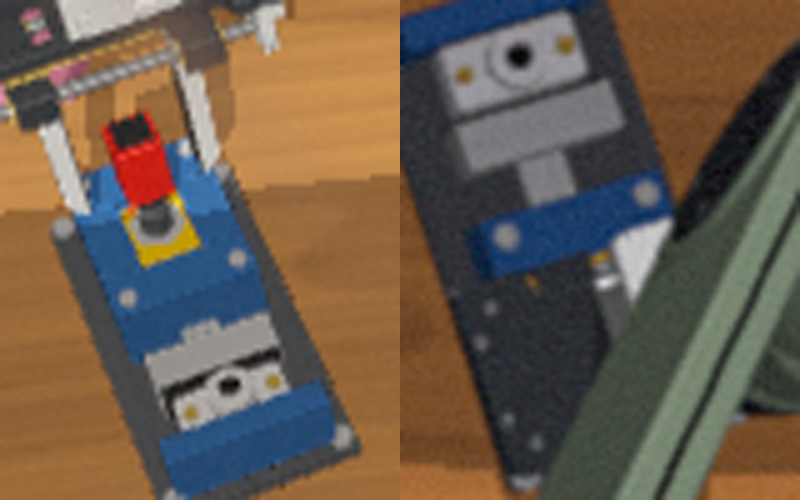

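The key stands upright in the socket (scene half, handle at about 140,160), the fingers are clear, and the jaw has moved forward. Rotating back for the next grasp.

Call:
{"op": "servo_tool", "data": {"increments": [[0, -0.05, 0, 0, 0, -0.12, 75], [0, -0.05, 0, 0, 0, -0.27, 75], [0, -0.05, 0, 0, 0, -0.41, 75], [0, -0.05, 0, 0, 0, -0.56, 75], [0, -0.05, 0, 0, 0, -0.7, 75], [0, -0.05, 0, 0, 0, -0.85, 75], [0, -0.05, 0, 0, 0, -1.0, 75], [0, -0.05, 0, 0, 0, -1.15, 75], [0, -0.05, 0, 0, 0, -1.3, 75], [0, -0.05, 0, 0, 0, -1.42, 75]]}}

```text
time: 13.3
tool_pos: [0.4847, -0.2103, 0.0983]
ee_rot: [[-0.164, 0.986, 0.0], [0.986, 0.164, -0.0], [-0.0, 0.0, -1.0]]
ft_force: [-0.3, 0.8, 0.6]
grip_width: 0.0705
```

Call:
{"op": "servo_tool", "data": {"increments": [[0, 0, 0, 0, 0, -0.1, 75], [0, 0, 0, 0, 0, -0.15, 75], [0, 0, 0, 0, 0, -0.15, 75]]}}

```text
time: 13.6
tool_pos: [0.4847, -0.2103, 0.0984]
ee_rot: [[-0.304, 0.953, 0.0], [0.953, 0.304, -0.0], [-0.0, 0.0, -1.0]]
ft_force: [-0.4, -0.0, -0.2]
grip_width: 0.0705
```

```bash
python3 st.py
```

```text
t 13.6 pos [ 0.4847 -0.2103  0.0984] yaw 1.8798 F [-0.45 -0.04 -0.24] T [-0.067  0.036 -0.005] w 0.0705 j6 -0.882 tilt [ 0.0001 -0.    ]
win [-0.0081  0.0002]
```

Call:
{"op": "servo_tool", "data": {"increments": [[0, 0, 0, 0, 0, 0, 55], [0, 0, 0, 0, 0, 0, 40], [0, 0, 0, 0, 0, 0, 33], [0, 0, 0, 0, 0, 0, 29], [0, 0, 0, 0, 0, 0, 26], [0, 0, 0, 0, 0, 0, 20], [0, 0, 0, 0, 0, 0, 20], [0, 0, 0, 0, 0, 0, 20]]}}

```text
time: 14.4
tool_pos: [0.4845, -0.2103, 0.0984]
ee_rot: [[-0.304, 0.953, -0.0], [0.953, 0.304, -0.0], [0.0, -0.0, -1.0]]
ft_force: [-0.5, -1.0, 0.7]
grip_width: 0.0259
```

```bash
python3 st.py
```

```text
t 14.4 pos [ 0.4845 -0.2103  0.0984] yaw 1.8799 F [-0.52 -0.96  0.66] T [-0.076  0.135  0.102] w 0.0259 j6 -0.882 tilt [-0.0002 -0.    ]
win [-0.0082  0.0003]
```

Call:
{"op": "servo_tool", "data": {"increments": [[0, 0, 0, 0, 0, 0.08, 20], [0, 0, 0, 0, 0, 0.18, 20], [0, 0, 0, 0, 0, 0.28, 20], [0, 0, 0, 0, 0, 0.38, 20], [0, 0, 0, 0, 0, 0.48, 20], [0, 0, 0, 0, 0, 0.58, 20], [0, 0, 0, 0, 0, 0.66, 20], [0, 0, 0, 0, 0, 0.74, 20], [0, 0, 0, 0, 0, 0.8, 20], [0, 0, 0, 0, 0, 0.8, 20]]}}

```text
time: 15.4
tool_pos: [0.4843, -0.2103, 0.0984]
ee_rot: [[0.471, 0.882, -0.001], [0.882, -0.471, -0.0], [-0.0, -0.001, -1.0]]
ft_force: [-0.9, 0.1, 0.6]
grip_width: 0.026
```

```bash
python3 st.py
```

```text
t 15.4 pos [ 0.4843 -0.2103  0.0984] yaw 1.0801 F [-0.85  0.12  0.58] T [-0.096  0.383  0.054] w 0.026 j6 -0.082 tilt [-0.0007 -0.    ]
win [-0.0084  0.0003]
```

Call:
{"op": "servo_tool", "data": {"increments": [[0, 0, 0, 0, 0, 0.03, 20], [0, 0, 0, 0, 0, 0.06, 20], [0, 0, 0, 0, 0, 0.09, 20], [0, 0, 0, 0, 0, 0.12, 20], [0, 0, 0, 0, 0, 0.12, 20]]}}

```text
time: 15.9
tool_pos: [0.4844, -0.2103, 0.0984]
ee_rot: [[0.573, 0.819, -0.001], [0.819, -0.573, -0.0], [-0.0, -0.001, -1.0]]
ft_force: [-1.2, -0.6, 1.3]
grip_width: 0.0257
```

```bash
python3 st.py
```

```text
t 15.9 pos [ 0.4844 -0.2103  0.0984] yaw 0.9604 F [-1.19 -0.63  1.35] T [-0.128  0.481  0.04 ] w 0.0257 j6 0.037 tilt [-0.0006 -0.    ]
win [-0.0084  0.0003]
```

Call:
{"op": "servo_tool", "data": {"increments": [[0, 0, 0, 0, 0, 0.02, 20], [0, 0, 0, 0, 0, 0.05, 20], [0, 0, 0, 0, 0, 0.05, 20]]}}

```text
time: 16.2
tool_pos: [0.4844, -0.2103, 0.0983]
ee_rot: [[0.614, 0.789, -0.001], [0.789, -0.614, 0.0], [-0.0, -0.001, -1.0]]
ft_force: [-2.6, 0.4, 1.5]
grip_width: 0.0258
```

```bash
python3 st.py
```

```text
t 16.2 pos [ 0.4844 -0.2103  0.0983] yaw 0.9098 F [-2.55  0.39  1.51] T [-0.092  0.578  0.027] w 0.0258 j6 0.088 tilt [-0.0007  0.0001]
win [-0.0084  0.0004]
```

Call:
{"op": "servo_tool", "data": {"increments": [[0, 0, 0, 0, 0, 0.02, 20], [0, 0, 0, 0, 0, 0.04, 20], [0, 0, 0, 0, 0, 0.04, 20]]}}

```text
time: 16.5
tool_pos: [0.4844, -0.2103, 0.0983]
ee_rot: [[0.645, 0.764, -0.001], [0.764, -0.645, 0.0], [-0.0, -0.0, -1.0]]
ft_force: [-2.2, -0.7, 2.3]
grip_width: 0.0258
```

```bash
python3 st.py
```

```text
t 16.5 pos [ 0.4844 -0.2103  0.0983] yaw 0.8694 F [-2.19 -0.66  2.26] T [-0.197  0.743  0.127] w 0.0258 j6 0.128 tilt [-0.0006  0.0001]
win [-0.0084  0.0004]
```

Call:
{"op": "servo_tool", "data": {"increments": [[0, 0, 0, 0, 0, 0.02, 20], [0, 0, 0, 0, 0, 0.03, 20], [0, 0, 0, 0, 0, 0.03, 20]]}}

```text
time: 16.8
tool_pos: [0.4844, -0.2103, 0.0983]
ee_rot: [[0.668, 0.744, -0.001], [0.744, -0.668, 0.0], [-0.0, -0.0, -1.0]]
ft_force: [-3.2, 0.2, 1.6]
grip_width: 0.0258
```

```bash
python3 st.py
```

```text
t 16.8 pos [ 0.4844 -0.2103  0.0983] yaw 0.8395 F [-3.23  0.25  1.6 ] T [-0.146  0.793  0.069] w 0.0258 j6 0.158 tilt [-0.0006  0.0001]
win [-0.0084  0.0004]
```

Call:
{"op": "servo_tool", "data": {"increments": [[0, 0, 0, 0, 0, 0.02, 20], [0, 0, 0, 0, 0, 0.02, 20]]}}

```text
time: 17.0
tool_pos: [0.4844, -0.2102, 0.0983]
ee_rot: [[0.683, 0.731, -0.001], [0.731, -0.683, 0.0], [-0.0, -0.0, -1.0]]
ft_force: [-2.7, -0.1, 0.9]
grip_width: 0.0259
```

```bash
python3 st.py
```

```text
t 17.0 pos [ 0.4844 -0.2102  0.0983] yaw 0.8192 F [-2.72 -0.15  0.9 ] T [-0.201  0.904  0.136] w 0.0259 j6 0.178 tilt [-0.0005  0.0001]
win [-0.0083  0.0004]
```

Call:
{"op": "servo_tool", "data": {"increments": [[0, 0, 0, 0, 0, 0.02, 20], [0, 0, 0, 0, 0, 0.02, 20]]}}

```text
time: 17.2
tool_pos: [0.4844, -0.2102, 0.0983]
ee_rot: [[0.697, 0.717, -0.0], [0.717, -0.697, 0.0], [-0.0, -0.0, -1.0]]
ft_force: [-2.2, -0.4, 2.5]
grip_width: 0.0259
```

```bash
python3 st.py
```

```text
t 17.2 pos [ 0.4844 -0.2102  0.0983] yaw 0.7992 F [-2.25 -0.4   2.52] T [-0.099  0.99   0.105] w 0.0259 j6 0.198 tilt [-0.0005  0.0002]
win [-0.0083  0.0004]
```

```bash
cat > av.py <<'E'
from fit import *
T=[];F=[];J=[]
for i in range(5):
    get_image("scene"); s=manip.sense(); T.append(s["wrist_torque"]);F.append(s["ft_force"]);J.append(s["tau"][5])
R=s["ee_rot"];print("t",s["time"],"yaw",np.arctan2(R[1,0],R[0,0]).round(4),"T",np.mean(T,0).round(3),"sd",np.std(T,0).round(3),"F",np.mean(F,0).round(2),"tau6",np.mean(J).round(3))
E
python3 av.py
```

```text
t 17.45 yaw 0.7998 T [-0.147  0.98   0.081] sd [0.049 0.039 0.012] F [-3.72 -0.23  1.91] tau6 0.079
```

Call:
{"op": "servo_tool", "data": {"increments": [[0, 0, 0, 0, 0, 0.02, 20], [0, 0, 0, 0, 0, 0.02, 20]]}}

```text
time: 17.65
tool_pos: [0.4845, -0.2102, 0.0983]
ee_rot: [[0.711, 0.703, -0.0], [0.703, -0.711, 0.0], [-0.0, -0.0, -1.0]]
ft_force: [-3.2, 0.3, 2.1]
grip_width: 0.0261
```

```bash
python3 av.py
```

```text
t 17.9 yaw 0.7798 T [-0.112  1.079  0.058] sd [0.029 0.043 0.016] F [-3.59 -0.48  1.47] tau6 0.079
```

Call:
{"op": "servo_tool", "data": {"increments": [[-0.03, -0.03, 0, 0, 0, 0.02, 20], [-0.03, -0.03, 0, 0, 0, 0.03, 20]]}}

```text
time: 18.1
tool_pos: [0.4843, -0.2102, 0.0984]
ee_rot: [[0.733, 0.681, 0.0], [0.681, -0.733, 0.0], [0.0, 0.0, -1.0]]
ft_force: [-2.8, -0.5, 1.9]
grip_width: 0.0262
```

```bash
python3 av.py
```

```text
t 18.35 yaw 0.7498 T [-0.062  0.847  0.089] sd [0.024 0.055 0.017] F [-3.05 -0.34  1.4 ] tau6 0.106
```

Call:
{"op": "servo_tool", "data": {"increments": [[0, 0, 0, 0, 0, 0.02, 20], [0, 0, 0, 0, 0, 0.02, 20]]}}

```text
time: 18.55
tool_pos: [0.4843, -0.2102, 0.0983]
ee_rot: [[0.746, 0.666, 0.0], [0.666, -0.746, 0.0], [0.0, 0.0, -1.0]]
ft_force: [-2.4, 0.5, 1.7]
grip_width: 0.0258
```

```bash
python3 av.py
```

```text
t 18.8 yaw 0.7297 T [-0.045  0.758  0.068] sd [0.034 0.02  0.021] F [-2.71 -0.09  0.92] tau6 0.079
```

Call:
{"op": "servo_tool", "data": {"increments": [[0, 0, 0, 0, 0, 0.02, 20], [0, 0, 0, 0, 0, 0.03, 20]]}}

```text
time: 19.0
tool_pos: [0.4843, -0.2103, 0.0984]
ee_rot: [[0.766, 0.643, 0.0], [0.643, -0.766, 0.0], [0.0, 0.0, -1.0]]
ft_force: [-2.8, -0.3, 0.4]
grip_width: 0.0257
```

```bash
python3 av.py
```

```text
t 19.25 yaw 0.6999 T [-0.028  0.655  0.145] sd [0.02  0.019 0.022] F [-2.02  0.45  0.27] tau6 0.18
```

Call:
{"op": "servo_tool", "data": {"increments": [[0, 0, 0, 0, 0, 0.02, 20], [0, 0, 0, 0, 0, 0.03, 20]]}}

```text
time: 19.45
tool_pos: [0.4843, -0.2103, 0.0984]
ee_rot: [[0.784, 0.62, 0.0], [0.62, -0.784, -0.0], [0.0, 0.0, -1.0]]
ft_force: [-2.7, -0.1, 0.8]
grip_width: 0.0258
```

```bash
python3 av.py
```

```text
t 19.7 yaw 0.6699 T [0.006 0.597 0.276] sd [0.017 0.015 0.019] F [-1.79  0.26  0.26] tau6 0.286
```

The stop is found: torque rose from 0.07 to 0.28 N m over 0.06 rad. I'll ease off, open and retreat upwards.

Call:
{"op": "servo_tool", "data": {"increments": [[0, 0, 0, 0, 0, -0.03, 20], [0, 0, 0, 0, 0, -0.03, 30], [0, 0, 0, 0, 0, -0.03, 45], [0, 0, 0, 0, 0, -0.03, 70], [0, 0, 0, 0, 0, -0.03, 70], [0, 0, 0, 0, 0, -0.03, 70]]}}

```text
time: 20.3
tool_pos: [0.4844, -0.2104, 0.0985]
ee_rot: [[0.765, 0.644, 0.001], [0.644, -0.765, -0.0], [0.0, 0.0, -1.0]]
ft_force: [-0.5, 0.5, -1.3]
grip_width: 0.0568
```

Call:
{"op": "servo_tool", "data": {"increments": [[0, 0, -0.5, 0, 0, 0, 75], [0, 0, -2, 0, 0, 0, 75], [0, 0, -4, 0, 0, 0, 75], [0, 0, -7, 0, 0, 0, 75], [0, 0, -11, 0, 0, 0, 75], [0, 0, -14, 0, 0, 0, 75], [0, 0, -14, 0, 0, 0, 75]]}}

```text
time: 21.0
tool_pos: [0.4873, -0.2121, 0.2445]
ee_rot: [[0.765, 0.644, 0.01], [0.644, -0.765, -0.006], [0.004, 0.011, -1.0]]
ft_force: [0.1, -0.8, -0.1]
grip_width: 0.0705
```

Call:
{"op": "servo_tool", "data": {"increments": [[-10, 10, 0, 0, 0, 0, 75], [-10, 10, 0, 0, 0, 0, 75], [-10, 10, 0, 0, 0, 0, 75], [-10, 10, 0, 0, 0, 0, 75], [-10, 10, 0, 0, 0, 0, 75], [-10, 10, 0, 0, 0, 0, 75]]}}

```text
time: 21.6
tool_pos: [0.4719, -0.3498, 0.2374]
ee_rot: [[0.765, 0.645, -0.001], [0.645, -0.765, 0.002], [0.0, -0.002, -1.0]]
ft_force: [0.5, 0.3, -0.3]
grip_width: 0.0702
```

```bash
python3 - <<'E'
import runpy; runpy.run_path("st.py")
from fit import *
a=get_image("scene");b=get_image("top")
x=np.hstack([cv2.resize(im["pixels"][t:t+100,l:l+80,::-1],(400,500),interpolation=cv2.INTER_CUBIC) for im,l,t in((a,205,180),(b,370,220))]); cv2.imwrite("pics/e.png",x)
E
```

```text
t 21.6 pos [ 0.4719 -0.3498  0.2374] yaw 0.7005 F [ 0.47  0.25 -0.32] T [-0.041  0.059  0.016] w 0.0702 j6 0.085 tilt [-0.0011  0.0018]
win [-0.0605 -0.1297]
```

View pics/e.png

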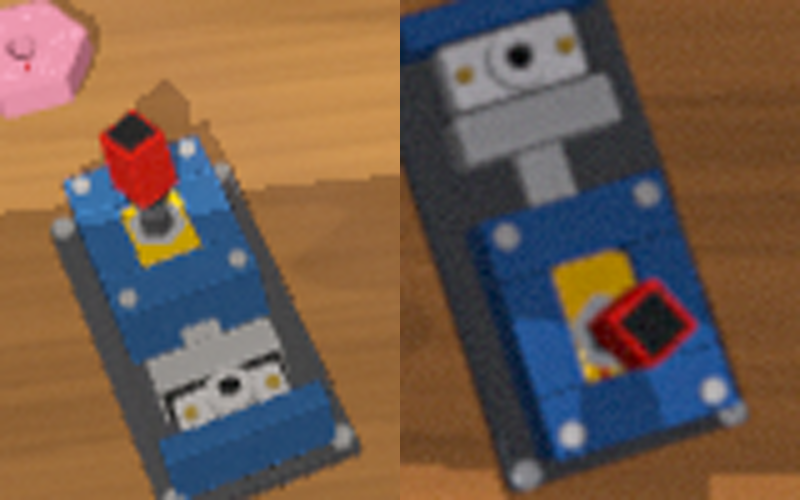

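```bash
python3 - <<'E'
from fit import *
b=get_image("top");a=get_image("scene")
c=lambda P,im=b,l=370,t=220:np.round((proj(im,P)-[l,t]+.5)*5+(400 if l==370 else 0)*np.array([1,0]),1)
ax=np.array([.4845,-.2105])
print("cap expected top",c([*ax,.128]),"scene",c([*ax,.128],a,205,180))
for q in(3.2,3.4,3.5,3.6):
    w=ax+.0172*np.array([np.cos(.292-q),np.sin(.292-q)]); print(q,c([*w,.048]))
p=b["pixels"][285:302,400:425].astype(int); m=(p[...,0]>90)&(p[...,0]>1.8*p[...,1])&(p[...,0]>2*p[...,2])
w=m&(np.indices(m.shape)[0]>5); ys,xs=np.nonzero(w); print([(x+400,y+285,(x+400-370+.5)*5+400,(y+285-220+.5)*5,p[y,x].tolist()) for x,y in zip(xs,ys)][-12:])
E
```

```text
cap expected top [657.7 323.5] scene [133.8 128.6]
3.2 [623.8 372.6]
3.4 [615.7 373.7]
3.5 [611.6 373.6]
3.6 [607.6 373.1]
[(np.int64(417), np.int64(291), np.float64(637.5), np.float64(357.5), [119, 9, 14]), (np.int64(418), np.int64(291), np.float64(642.5), np.float64(357.5), [154, 24, 10]), (np.int64(419), np.int64(291), np.float64(647.5), np.float64(357.5), [139, 11, 4]), (np.int64(420), np.int64(291), np.float64(652.5), np.float64(357.5), [112, 21, 13]), (np.int64(421), np.int64(291), np.float64(657.5), np.float64(357.5), [131, 23, 29]), (np.int64(422), np.int64(291), np.float64(662.5), np.float64(357.5), [145, 26, 56]), (np.int64(414), np.int64(292), np.float64(622.5), np.float64(362.5), [92, 41, 34]), (np.int64(418), np.int64(292), np.float64(642.5), np.float64(362.5), [117, 10, 9]), (np.int64(419), np.int64(292), np.float64(647.5), np.float64(362.5), [153, 21, 23]), (np.int64(420), np.int64(292), np.float64(652.5), np.float64(362.5), [150, 32, 43]), (np.int64(410), np.int64(294), np.float64(602.5), np.float64(372.5), [150, 73, 24]), (np.int64(411), np.int64(294), np.float64(607.5), np.float64(372.5), [148, 68, 27])]
```

The red dot at crop (605,372) matches 3.6 rad, and the cap sits where an upright, seated key should be. Handing in.

```bash
python3 -c "
from rig import workorder; print(workorder.hand_in())"
```

```text
the job is handed in; nothing more can be done
None
```

The screw is at its stop, the key is standing in the socket, and the gripper has let go. I handed the job in at about 22 s of the 72 s; the hand-in gives no verdict.

**What I did:**
- **Finding the socket:** I drew the key from the holder and placed it by camera at about x = -8 mm in the window. The tip dropped almost straight into the socket, so the search along the plate was one small correction. The highest push on the plate I read was about 4 N, below the 5 N at which it yields.
- **Seating:** the tip went down to about 16 mm below the plate's rest level.
- **Turning:** I turned a quarter turn clockwise and let go; a picture showed the key standing free. I regrasped and turned about 1.2 rad more, until the torque rose from 0.07 to 0.28 N m. I then eased off, let go and moved clear.

**Last checks:**
- The red dot is where it should be for about 3.6 rad.
- The cap of the handle is within 1–2 pixels of where an upright, seated key would put it.
- The jaw looks to be against the clamped part.
- The force on the arm was near zero after it moved clear.

**Disagreements:**
- The two cameras differed by 2–3 mm on the positions of the key and fixture; I used values between the two.
- The stop came about 0.1 rad later than my first estimate, which the play between key and socket would explain.
- A side force of 3–4 N built up on the key during turning, which I eased by shifting the tool slightly.
- I did not measure the bin, carton, pulley or screwdriver again at the end; I never moved near the first three, and passed over the screwdriver with about 5 cm to spare.

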